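# Hover the lid over the casket for a fit check

## Robot

A 6-joint arm with a two-finger parallel gripper is mounted at the origin on the work surface. World frame = base frame: x ahead of the robot, y to its left, z up, the work surface at z = 0. Lengths are in m, angles in rad, forces in N, time in s.
With the tool pointing down it reaches from about 0.35 to 0.975 m from the base axis. Payload 4.9 kg.
Tool frame: the origin (TCP) lies midway between the tips of the shut fingers; the grasp point (between the pads) lies 19 mm behind it (manip.pinch_z is the distance from the TCP to the grasp point, in m); z points along the fingers, y is the direction in which the jaws open and shut (so a half turn about z gives the same grasp; the last joint's range is limited). The gripper opens to 85 mm and grips with 20 to 120 N. Pads are 22 mm wide; open, the fingers measure 114 mm over their backs; the gripper's body (76 mm by 85 mm) begins 54 mm behind the grasp point. The pads swing forward as they close: fully open they stand 13 mm farther back than shut.
Start: joints at [-1.402, 0.053, 1.613, -0, 1.476, -0.119], TCP at [0.177, -0.599, 0.231] pointing down, gripper open.
Joint ranges: [-3.01, 3.01], [-1.01, 2.22], [0.06, 2.58], [-1.02, 4.17], [0.09, 2.62], [-3.14, 3.14]. Speed limits (rad/s): [2.57, 2.57, 3.14, 3.14, 3.14, 3.14].

## Interface

Orientations are given as a unit quaternion [w, x, y, z].
In Python, from plant import manip gives the robot as it stands.
- The arm moves only by the tool drive_tool, never from a script. Its argument "commands" is text: rows parted by semicolons, each of 5 numbers parted by spaces: the finger opening in mm, from 0 to 85.4, then the shift along the tool's x, y, z in units of 30 mm (1.0 is 30 mm), then the turn about the tool's z in degrees. A call has exactly 8 rows; each row shifts and turns the commanded pose from where the row before left it, along the tool's axes as they then stand; what a row does not reach is not made up. A row lasts 1/8 s, in which the tool goes at most 62.5 mm and 10.7 degrees, less where a joint would pass 70% of its speed; a pose out of reach is approached as far as the arm can. A call is refused whole if a number of a shift passes 1 or a number of a turn 10.7, either way. A call with a gripper value outside its range is refused whole. The fingers move at their own pace and stop on an object; the grip force is fixed at half the most. Time passes only in rows, so rows that do not move let the fingers close, or fill a call up. It gives the time, the measured TCP pose, the force and the opening at its end, in the units of the state.
- manip.state(): the state, without advancing time (a new reading comes with each control period).
- manip.grab_frame(name): name is "side" or "top"; returns the picture (384x512x3 uint8, red, green, blue); there is no depth.
- manip.camera_params(name): a dict with "fx", "fy", "cx", "cy" (pixels), "xyz" and "orientation" of the camera in the world. Camera axes: x right, y down, z forward; pixel columns grow to the right and rows downward; lengths in m; the calibration is good to about 2 mm. A picture is of the moment at which its call begins. camera_params takes no time and is no camera call.
- manip.job_done(): hands the job in, once; it reports no verdict.
The state is a dict: "time": time; "joint_pos": joint angles; "joint_vel": joint speeds; "joint_efforts": joint torques, N m; "tool_pos": TCP position; "tool_rot": TCP orientation; "contact_force": force on the tool from outside, world axes, zero at the start; "ft_torque": the same for the moment, N m; "gripper_width": opening from 0.0 (shut) to 1.0 (fully open).
Only numpy, scipy, OpenCV 4.12 (cv2) and the standard library are available. Lean on these libraries where they do the work, as an engineer would, in place of code of your own. Each camera call takes 0.05 s, during which the arm holds its last target. There are 200 camera calls.

## Task

Clear the silver casket for a lid check: put the brass spoon that lies across it flat into the copper tray and the orange-handled file flat into the blue tray. Then take the copper lid by its black handle, carry it over the rack of upright punches without bumping the rack, and hold it still and level about a centimetre above the casket's rim, centred and turned to match the casket, never touching the casket with it. Finish while still holding the lid there, and leave the three lidded cups where they stand.

Things in the scene. Friction and masses are not known exactly. Their poses are not given: they have to be found in the camera images.
- casket: Open silver-coloured metal casket, fixed to the bench, 150 (its x) x 90 (its y) x 60 high, walls and floor 5 mm thick. Origin: centre of its underside; z up, so the rim is 60 mm above the origin. At the start the spoon and the file lie across its mouth side by side, roughly along its y, their centres about 60 mm apart along its x; either may be at either end.
- lid: Loose copper lid lying on the bench, plate 156 (its x) x 96 (its y) x 6 thick, about 0.25 kg, with an upright black handle on the middle of its top: 60 long (along x), 14 wide (along y), 30 high, from 6 to 36 mm above the underside. Origin: centre of the underside; z up. It overhangs the casket by 3 mm all round; either way round is right.
- spoon: Loose brass coffee spoon, 130 long (its x), handle a bar 10 wide and 6 thick reaching from x -65 to +31, round bowl 34 wide and about 7 thick centred at x +48, 35 g. Flat underside. Origin: middle of its length, on the underside; z up.
- spoon_bowl (a point): Outer edge of the spoon's bowl, at x +65, 3 mm above its underside.
- spoon_end (a point): Handle end of the spoon, at x -65, 3 mm above its underside.
- file: Loose flat hand file, 130 long (its x): dark steel blade 12 wide, 6 thick from x -15 to +65, orange plastic handle 16 wide, 12 thick from x -65 to -10, 60 g. Flat underside. Origin: middle of its length, on the underside; z up.
- file_tip (a point): Blade tip of the file, at x +65, 3 mm above its underside.
- file_end (a point): Handle end of the file, at x -65, 3 mm above its underside.
- copper_tray: Copper open tray for spoons, fixed, 185 (its x) x 105 (its y) x 25 high, walls and floor 4 mm thick. Origin: centre of its underside, z up. It may lie nearer or farther from the casket than the blue tray.
- blue_tray: Blue open tray for tools, fixed, same size and origin as the copper tray.
- rack: Fixed wooden rack between lid and casket, block 340 long (its x) x 30 wide (its y) x 60 high, with a row of upright steel punches, the tallest reaching 110 mm above the bench. Origin: centre of its underside, z up.
- cup0: Loose lidded silver-coloured cup, 62 mm across, 68 high, beyond the casket; leave alone. Origin: centre of its underside.
- cup1: Loose lidded copper cup, same size, beyond the lid; leave alone. Origin: centre of its underside.
- cup2: Loose lidded silver-coloured cup, same size, beyond the trays; leave alone. Origin: centre of its underside.

How it is judged:
By the outcome, as a careful person would: the job done as asked, in the order asked, and still so for the second after the job is handed in, while the arm keeps its last pose, push and grip.
It also fails if it takes over 72 s, if anything falls off the work surface, if the arm or the gripper's body presses on something with over 40 N, if the wrist force passes 120 N, or if a joint passes its speed limit or range.

## Working session

There is one attempt and no reset: what is moved stays moved. The work goes in short steps, Python scripts to look and compute and a tool call to move; the robot and the scene stay as the last step left them, time stands still between calls to the robot, and variables do not carry over. Pictures are saved under pics/ and viewed, about 8 in all and at most 12, crops included, and the job is handed in when it is done.

Besides the shell and the picture viewer there is one more tool, called after "Call:" in YAML: its name, and indented under it one key for each argument. drive_tool: Moves the arm, as the interface text tells. Its arguments: {"type":"object","properties":{"commands":{"type":"string"}},"required":["commands"]}

```bash
mkdir -p pics; python3 - <<'E'
from plant import manip
import cv2
for n in("top","side"):
    cv2.imwrite(f"pics/{n}0.png",manip.grab_frame(n)[:,:,::-1]); print(n,manip.camera_params(n))
print(manip.state(), manip.pinch_z)
E
```

```text
top {'fx': 451.951310943601, 'fy': 451.951310943601, 'cx': 251.03704571999484, 'cy': 191.23382447726175, 'xyz': array([ 0.54219932, -0.02489877,  1.1552107 ]), 'orientation': array([ 0.02076329, -0.70062739,  0.71272721, -0.02664705])}
side {'fx': 360.59214784847694, 'fy': 360.59214784847694, 'cx': 249.55764621638022, 'cy': 195.60040952445652, 'xyz': array([ 0.35065099, -0.56199641,  0.68630964]), 'orientation': array([-0.36458743,  0.90139307, -0.21739325,  0.08547932])}
{'time': 0.1, 'joint_pos': array([-1.40203021e+00,  5.33434679e-02,  1.61415374e+00, -1.22717788e-05,
        1.47602490e+00, -1.19007911e-01]), 'joint_vel': array([ 0.00043346, -0.00268776, -0.00276658, -0.00093925, -0.00030282,
        0.00158093]), 'joint_efforts': array([ 1.49358781e-03, -3.94901133e+01, -3.71364605e+01, -5.55364318e-05,
        3.90617948e-03, -1.11400715e-05]), 'tool_pos': array([ 0.17728252, -0.59873526,  0.2301551 ]), 'tool_rot': array([-9.64278498e-04,  9.89665567e-01,  1.43391546e-01, -3.01050158e-05]), 'contact_force': array([0.11265623, 0.03393175, 0.39330149]), 'ft_torque': array([-0.01830595, -0.03089695,  0.03385677]), 'gripper_width': 1.00311694952761} 0.0187
```

View pics/top0.png

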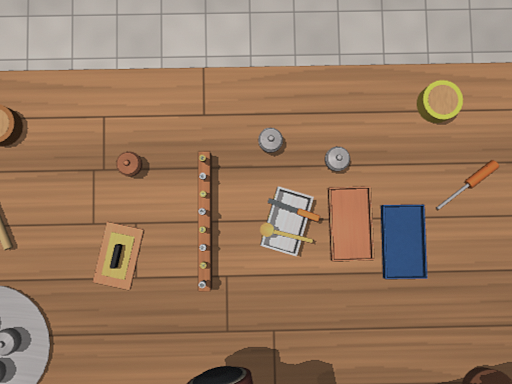

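View pics/side0.png

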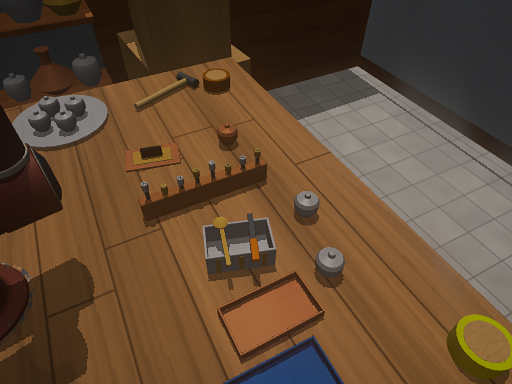

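The top view shows the casket at about (288,221), the copper tray at (350,223), the blue tray at (404,241), the lid at (119,256) and the rack at (204,221). On the casket, the spoon's bowl is at (267,230) and its end at (313,241). The file's tip is at (269,202) and its handle end at (320,217). The side view agrees.

```bash
cat > h.py <<'E'
from plant import manip
import cv2, numpy as np
from scipy.spatial.transform import Rotation as R
def cam(n):
    p=manip.camera_params(n); q=p["orientation"]; return p,R.from_quat([q[1],q[2],q[3],q[0]]).as_matrix()
def ray(n,uv,z):
    p,M=cam(n); uv=np.atleast_2d(uv).astype(float)
    d=np.c_[(uv[:,0]-p["cx"])/p["fx"],(uv[:,1]-p["cy"])/p["fy"],np.ones(len(uv))]@M.T
    return p["xyz"]+d*((z-p["xyz"][2])/d[:,2])[:,None]
def proj(n,X):
    p,M=cam(n); c=(np.atleast_2d(X)-p["xyz"])@M
    return np.c_[c[:,0]/c[:,2]*p["fx"]+p["cx"],c[:,1]/c[:,2]*p["fy"]+p["cy"]]
def blob(n,mask,box,z):
    """largest contour in box -> centre, length, width, yaw(deg) of long side, on plane z"""
    x0,y0,x1,y1=box; m=np.zeros(mask.shape,np.uint8); m[y0:y1,x0:x1]=mask[y0:y1,x0:x1]
    c=max(cv2.findContours(m,cv2.RETR_EXTERNAL,cv2.CHAIN_APPROX_NONE)[0],key=cv2.contourArea)[:,0]
    w=ray(n,c,z)[:,:2]; (cx,cy),(a,b),t=cv2.minAreaRect((w*1000).astype(np.float32))
    if a<b:a,b,t=b,a,t+90
    return np.round([cx,cy,a,b,(t+90)%180-90],1)
def tool():
    s=manip.state(); q=s["tool_rot"]; M=R.from_quat([q[1],q[2],q[3],q[0]]).as_matrix()
    return s["tool_pos"],M,s
E
python3 - <<'E'
from h import *
im=manip.grab_frame("top"); hsv=cv2.cvtColor(im,cv2.COLOR_RGB2HSV)
np.save("top.npy",im)
for nm,(u,v) in dict(bench=(250,300),bench2=(330,270),ctray=(350,223),cwall=(329,225),lid=(101,280),lidmid=(110,268),blue=(404,241),cas=(290,205),spoonh=(295,238),bowl=(267,230),fileh=(312,215),blade=(280,205),rack=(204,221)).items(): print(nm,hsv[v,u],im[v,u])
z=cv2.resize(im[175:295,225:435],None,fx=3.8,fy=3.8,interpolation=cv2.INTER_CUBIC)
cv2.imwrite("pics/crop1.png",z[:,:,::-1])
E
```

```text
bench [ 13 122 146] [146 107  76]
bench2 [ 13 120 163] [163 120  86]
ctray [ 10 129 191] [191 127  94]
cwall [ 12 123  79] [79 56 41]
lid [ 13 123 189] [189 137  98]
lidmid [ 23 123 141] [141 125  73]
blue [108 150 124] [ 51  80 124]
cas [ 15   6 163] [163 161 159]
spoonh [ 24 109 182] [182 166 104]
bowl [ 23 124 191] [191 169  98]
fileh [ 15 161 190] [190 129  70]
blade [96 13 95] [90 94 95]
rack [ 11 138 175] [175 115  80]
```

View pics/crop1.png

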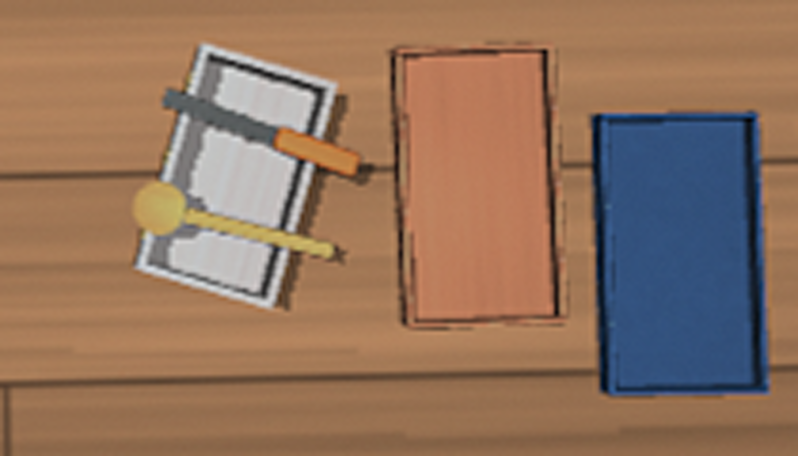

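The crop shows the casket rim corners at about (203,44), (336,84), (273,308) and (136,268), in crop pixels. The spoon and file both lie across the rim, and both trays are upright in the view. Next I'll measure them with masks.

```bash
python3 - <<'E'
from h import *
im=np.load("top.npy"); hsv=cv2.cvtColor(im,cv2.COLOR_RGB2HSV); H,S,V=[hsv[...,i].astype(int) for i in range(3)]
w=(im[...,0]/(im[...,1]+1.)) ; r=(im[...,1]/(im[...,2]+1.))
m=lambda x:x.astype(np.uint8)*255
print("casket",blob("top",m((S<45)&(V>120)),(255,180,325,265),.06))
print("blue",blob("top",m((H>98)&(H<118)&(S>90)),(370,190,440,290),.025))
print("ctray floor",blob("top",m((H<=11)&(V>150)),(322,178,380,270),.004))
br=m((H>=19)&(H<=30)&(S>70)&(V>110))
print("spoon",blob("top",br,(258,215,325,255),.067),"bowl",blob("top",br,(258,215,276,255),.064))
og=m((S>=140)&(H>=12)&(V>150)); print("fileh",blob("top",og,(290,195,330,230),.07))
print("blade",blob("top",m((S<40)&(V<125)&(V>75)),(262,195,298,214),.066))
print("lid plate gold",blob("top",m((H>=19)&(H<30)),(90,215,150,295),.006))
print("handle",blob("top",m(V<60),(95,230,140,280),.036))
print("lid outer",blob("top",m(((H<=15)&(V>178))|(H>=19)&(H<30)|(V<60)),(88,215,150,295),.006))
print("rack",blob("top",m((H<=11)&(S>=135)),(190,145,220,300),.06))
for k,(u,v) in dict(bowlend=(260.5,230),spend=(313.5,242)).items(): print(k,ray("top",(u,v),.065)*1000)
print(ray("top",[(329,189),(369,188),(373,260),(332,261)],.025).round(3))
E
```

```text
casket [ 543.6 -114.3   82.1   52.6   68.8]
blue [ 4.864e+02 -4.129e+02  1.824e+02  1.091e+02 -3.000e-01]
ctray floor [ 533.1 -284.5  174.5   96.5    0.7]
spoon [ 515.3 -118.3  125.3   35.    83.1] bowl [522.9 -73.2  34.   31.9 -81.6]
fileh [ 557.1 -170.5   52.4   13.4   69. ]
blade [ 583.2 -109.9   69.9   43.4   89. ]
lid plate gold [463.  303.9 110.3  60.5 -12.9]
handle [464.7 299.3  59.1  17.5 -13. ]
lid outer [463.2 304.6 153.1  92.8 -13.1]
rack [ 6.525e+02  8.030e+01  8.300e+01  2.680e+01 -5.000e-01]
bowlend [[521.55665209 -55.73772328  65.        ]]
spend [[ 490.60462641 -182.51866962   65.        ]]
[[ 0.62  -0.231  0.025]
 [ 0.621 -0.331  0.025]
 [ 0.442 -0.335  0.025]
 [ 0.441 -0.233  0.025]]
```

```bash
cat >> h.py <<'E'
def go(x,y,z,yaw):
    """print shift to a goal (m, deg): in axes as they stand, and in axes after the turn; units of 30 mm, turn about tool z"""
    p,M,s=tool(); now=np.degrees(np.arctan2(M[1,0],M[0,0])); t=-((yaw-now+90)%180-90)
    a=np.radians(now-t); N=np.array([[np.cos(a),np.sin(a),0],[np.sin(a),-np.cos(a),0],[0,0,-1]])
    d=(np.array([x,y,z])-p)/.03
    print("now",p.round(4),"yaw %.1f q6 %.2f"%(now,s["joint_pos"][5]),"| before-turn",(M.T@d).round(2),"| turn %.1f"%t,"| after-turn",(N.T@d).round(2))
def at(c,yaw,off): a=np.radians(yaw); return np.array(c)+off*np.array([np.cos(a),np.sin(a)])
E
python3 - <<'E'
from h import *
im=np.load("top.npy"); hsv=cv2.cvtColor(im,cv2.COLOR_RGB2HSV); H,S,V=[hsv[...,i].astype(int) for i in range(3)]
m=np.zeros(S.shape,np.uint8); b=np.s_[182:262,255:322]; m[b]=((S<45)&(V>120))[b]
pts=np.argwhere(m)[:,::-1]; h=cv2.convexHull(pts.astype(np.int32))[:,0]
(x,y),(a,c),t=cv2.minAreaRect((ray("top",h,.06)[:,:2]*1000).astype(np.float32)); print("casket",x,y,a,c,t)
sp=(.506,-.119); f=at((.5571,-.1705),69,.0375); print("file",f,"tip px",proj("top",[*at(f,69,.065),.066]),"sp px",proj("top",[*sp,.066]))
g=at(sp,76.3,.014); print("spoon grasp",g); go(*g,.12,76.3)
E
```

```text
casket 542.496826171875 -120.1310043334961 92.10499572753906 149.7052764892578 72.40674591064453
file [ 0.5705388  -0.13549073] tip px [[267.84909436 199.81747515]] sp px [[286.97217113 236.045283  ]]
spoon grasp [ 0.50931573 -0.10539831]
now [ 0.1773 -0.5988  0.2303] yaw 16.5 q6 -0.12 | before-turn [ 15.28 -12.62   3.7 ] | turn -59.8 | after-turn [18.6   6.86  3.68]
```

Call:
drive_tool:
  commands: "35 1 -0.8 0 0;35 1 -0.8 0 0;35 1 -0.8 0 0;35 1 -0.8 0 0;35 1 -0.8 0 0;35 1 -0.8 0 0;35 1 -0.8 0 0;35 1 -0.8 0 0"

```text
time: 1.15
tool_pos: [0.3535, -0.3458, 0.231]
tool_rot: [-0.0, 0.99, 0.143, -0.0]
contact_force: [0.4, 0.1, 0.1]
gripper_width: 0.415
```

Call:
drive_tool:
  commands: "35 1 -0.8 0 0;35 1 -0.8 0 0;35 0 0 0.3 -10;35 0 0 0.4 -10;35 0 0 0.4 -10;35 0 0 0.4 -10;35 0 0 0.4 -10;35 0 0 0.4 -9.8"

```text
time: 2.15
tool_pos: [0.3967, -0.2838, 0.1616]
tool_rot: [-0.0, 0.785, 0.62, -0.0]
contact_force: [0.1, -0.1, 0.5]
gripper_width: 0.408
```

```bash
python3 -c "
from h import *
go(.5093,-.1054,.12,76.3)"
```

```text
now [ 0.3967 -0.2838  0.1616] yaw 76.6 q6 -0.54 | before-turn [6.65 2.28 1.39] | turn 0.3 | after-turn [6.67 2.24 1.39]
```

Call:
drive_tool:
  commands: "35 0.95 0.33 0.2 0;35 0.95 0.33 0.2 0;35 0.95 0.33 0.2 0;35 0.95 0.33 0.2 0;35 0.95 0.33 0.2 0;35 0.95 0.33 0.2 0;35 0.95 0.28 0.2 0.3;35 0 0 0 0"

```text
time: 3.15
tool_pos: [0.51, -0.1048, 0.1194]
tool_rot: [-0.001, 0.787, 0.617, -0.0]
contact_force: [-0.2, -0.6, 0.2]
gripper_width: 0.407
```

```bash
python3 - <<'E'
from h import *
go(.5093,-.1054,.056,76.3)
a=manip.grab_frame("side")[180:300,170:320]; b=manip.grab_frame("top")[160:280,225:375]
cv2.imwrite("pics/pre1.png",cv2.resize(np.hstack([a,b]),None,fx=2.6,fy=2.6,interpolation=cv2.INTER_CUBIC)[:,:,::-1])
E
```

```text
now [ 0.51   -0.1048  0.1194] yaw 76.2 q6 -0.10 | before-turn [-0.03 -0.01  2.11] | turn -0.1 | after-turn [-0.02 -0.02  2.11]
```

View pics/pre1.png

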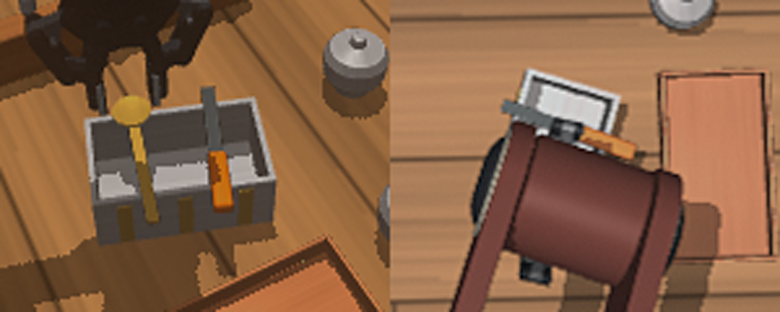

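Both views show the fingers straddling the spoon handle, with the spoon and file undisturbed. I'll descend and grip.

Call:
drive_tool:
  commands: "35 0 0 0.5 0;35 0 0 0.5 0;35 0 0 0.5 0;35 0 0 0.4 0;35 0 0 0.2 0;35 0 0 0 0;4 0 0 0 0;4 0 0 0 0"

```text
time: 4.25
tool_pos: [0.5108, -0.1065, 0.0583]
tool_rot: [0.001, 0.788, 0.616, 0.0]
contact_force: [0.4, -0.3, 0.0]
gripper_width: 0.089
```

Call:
drive_tool:
  commands: "4 0 0 0 0;4 0 0 0 0;4 0 0 0 0;4 0 0 -0.3 0;4 0 0 -0.5 0;4 0 0 -0.7 0;4 0 0 -0.7 0;4 0 0 0 0"

```text
time: 5.25
tool_pos: [0.5116, -0.1068, 0.1259]
tool_rot: [0.002, 0.788, 0.616, 0.001]
contact_force: [-0.0, 0.1, -0.3]
gripper_width: 0.091
```

```bash
python3 - <<'E'
from h import *
go(.545,-.283,.115,0)
go(.545,-.283,.115,179)
a=manip.grab_frame("side")[150:310,150:350]
cv2.imwrite("pics/lift1.png",cv2.resize(a,None,fx=2.6,fy=2.6,interpolation=cv2.INTER_CUBIC)[:,:,::-1])
E
```

```text
now [ 0.5116 -0.1068  0.1259] yaw 76.0 q6 -0.10 | before-turn [-5.43  2.5   0.38] | turn 76.0 | after-turn [1.11 5.87 0.36]
now [ 0.5116 -0.1068  0.1259] yaw 76.0 q6 -0.10 | before-turn [-5.43  2.5   0.38] | turn 77.0 | after-turn [1.22 5.85 0.36]
```

View pics/lift1.png

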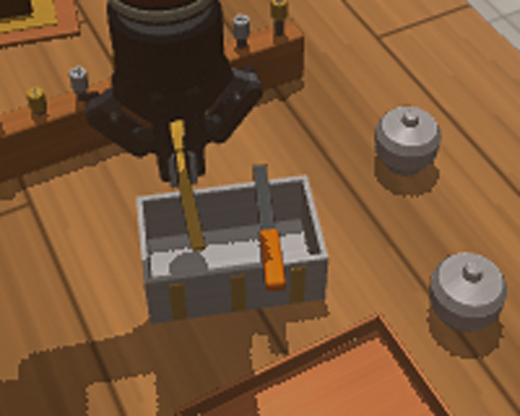

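The spoon is held level, clear of the casket, and the file hasn't moved. Next I'll turn it and carry it to the copper tray.

Call:
drive_tool:
  commands: "4 0 0 0 9.5;4 0 0 0 9.5;4 0 0 0 9.5;4 0 0 0 9.5;4 0 0 0 9.5;4 0 0 0 9.5;4 0 0 0 9.5;4 0 0 0 9.5"

```text
time: 6.3
tool_pos: [0.5091, -0.1059, 0.1217]
tool_rot: [-0.0, 1.0, -0.003, -0.001]
contact_force: [0.1, 0.0, 0.2]
gripper_width: 0.087
```

Call:
drive_tool:
  commands: "4 0.1 0.8 0 0;4 0.2 0.9 0 0;4 0.2 0.9 0 0;4 0.2 0.9 0 0;4 0.2 0.9 0 0;4 0.2 0.9 0 0;4 0 0.57 0 0;4 0 0 0 0"

```text
time: 7.3
tool_pos: [0.5424, -0.2828, 0.1224]
tool_rot: [-0.001, 1.0, -0.001, -0.001]
contact_force: [0.0, -0.9, 0.3]
gripper_width: 0.091
```

```bash
python3 -c "
from h import *
go(.545,-.283,.007,0)"
```

```text
now [ 0.5424 -0.2828  0.1224] yaw -0.1 q6 0.97 | before-turn [0.09 0.01 3.85] | turn -0.1 | after-turn [0.09 0.01 3.85]
```

Call:
drive_tool:
  commands: "4 0 0 0.8 0;4 0 0 0.8 0;4 0 0 0.8 0;4 0 0 0.7 0;4 0 0 0.5 0;4 0 0 0.2 0;4 0 0 0 0;4 0 0 0 0"

```text
time: 8.3
tool_pos: [0.5438, -0.2828, 0.0103]
tool_rot: [0.0, 1.0, -0.0, 0.001]
contact_force: [0.7, 0.6, -0.2]
gripper_width: 0.088
```

Call:
drive_tool:
  commands: "25 0 0 0 0;25 0 0 0 0;25 0 0 0 0;25 0 0 -0.3 0;25 0 0 -0.8 0;25 0 0 -1 0;25 0 0 -1 0;25 0 0 -1 0"

```text
time: 9.3
tool_pos: [0.5431, -0.2824, 0.1341]
tool_rot: [0.0, 1.0, -0.0, 0.0]
contact_force: [1.0, -0.2, 0.4]
gripper_width: 0.296
```

```bash
python3 - <<'E'
from h import *
g=at((.5705,-.1355),69,.007); print(g); go(*g,.12,69)
E
```

```text
[ 0.57300858 -0.12896494]
now [ 0.5431 -0.2824  0.1341] yaw -0.0 q6 0.97 | before-turn [ 0.99 -5.11  0.47] | turn -69.0 | after-turn [ 5.13 -0.9   0.47]
```

Call:
drive_tool:
  commands: "35 0.1 -0.6 0 0;35 0 0 0.1 -10;35 0 0 0.1 -10;35 0 0 0.1 -10;35 0 0 0.1 -10;35 0 0 0.1 -10;35 0 0 0 -10;35 0 0 0 -9"

```text
time: 10.3
tool_pos: [0.5454, -0.2628, 0.1155]
tool_rot: [-0.001, 0.823, 0.569, -0.0]
contact_force: [-0.2, 0.1, -1.3]
gripper_width: 0.408
```

```bash
python3 - <<'E'
from h import *
go(.573,-.129,.12,69)
im=manip.grab_frame("top"); b=im[160:290,225:435]
cv2.imwrite("pics/rel1.png",cv2.resize(b,None,fx=2.6,fy=2.6,interpolation=cv2.INTER_CUBIC)[:,:,::-1])
s=manip.grab_frame("side"); cv2.imwrite("pics/rel1s.png",cv2.resize(s[180:384,170:400],None,fx=2.6,fy=2.6)[:,:,::-1])
E
```

```text
now [ 0.5454 -0.2628  0.1155] yaw 69.3 q6 -0.21 | before-turn [ 4.5  -0.71 -0.14] | turn 0.3 | after-turn [ 4.49 -0.74 -0.15]
```

View pics/rel1s.png

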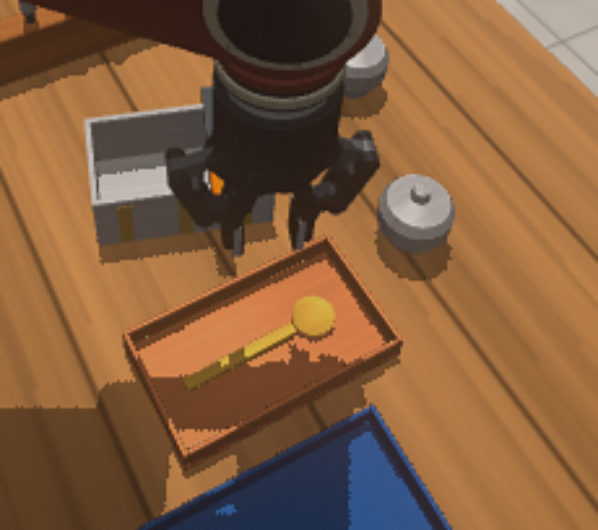

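The spoon lies flat in the middle of the copper tray. Next is the file.

Call:
drive_tool:
  commands: "35 0.7 -0.1 0 0;35 0.8 -0.12 0 0;35 0.8 -0.12 0 0;35 0.8 -0.12 0 0;35 0.8 -0.12 0 0;35 0.6 -0.16 0 0.3;35 0 0 0 0;35 0 0 0 0"

```text
time: 11.4
tool_pos: [0.5736, -0.1305, 0.1172]
tool_rot: [0.0, 0.826, 0.564, -0.0]
contact_force: [-0.7, -0.6, 1.1]
gripper_width: 0.41
```

```bash
python3 - <<'E'
from h import *
go(.573,-.129,.058,69)
a=manip.grab_frame("side")[150:310,150:350]
cv2.imwrite("pics/pre2.png",cv2.resize(a,None,fx=2.6,fy=2.6,interpolation=cv2.INTER_CUBIC)[:,:,::-1])
E
```

```text
now [ 0.5736 -0.1305  0.1172] yaw 68.7 q6 0.02 | before-turn [ 0.04 -0.04  1.97] | turn -0.3 | after-turn [ 0.04 -0.04  1.97]
```

View pics/pre2.png

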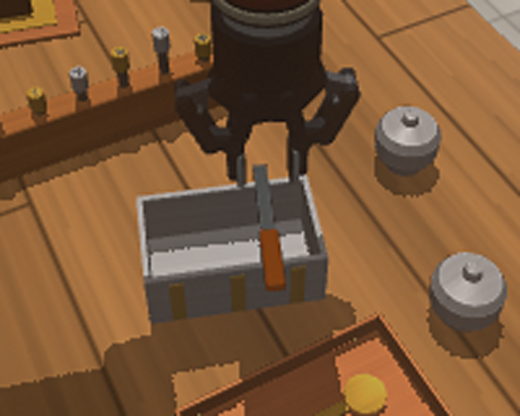

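Call:
drive_tool:
  commands: "28 0 0 0.2 0;28 0 0 0.4 0;28 0 0 0.5 0;28 0 0 0.5 0;28 0 0 0.4 0;28 0 0 0 0;4 0 0 0 0;4 0 0 0 0"

```text
time: 12.45
tool_pos: [0.5743, -0.1305, 0.0581]
tool_rot: [0.001, 0.826, 0.564, 0.0]
contact_force: [0.1, 0.6, -1.6]
gripper_width: 0.112
```

Call:
drive_tool:
  commands: "4 0 0 0 0;4 0 0 0 0;4 0 0 0 0;4 0 0 -0.3 0;4 0 0 -0.5 0;4 0 0 -0.7 0;4 0 0 -0.8 0;4 0 0 0 0"

```text
time: 13.45
tool_pos: [0.576, -0.1312, 0.1305]
tool_rot: [0.003, 0.826, 0.564, 0.002]
contact_force: [0.3, 0.4, 0.0]
gripper_width: 0.114
```

```bash
python3 - <<'E'
from h import *
go(.493,-.413,.115,0)
E
```

```text
now [ 0.576  -0.1312  0.1305] yaw 68.7 q6 0.02 | before-turn [-9.76  0.83  0.52] | turn 68.7 | after-turn [-2.77  9.39  0.52]
```

Call:
drive_tool:
  commands: "4 0 0 0 8.6;4 0 0 0 8.6;4 0 0 0 8.6;4 0 0 0 8.6;4 0 0 0 8.6;4 0 0 0 8.6;4 0 0 0 8.6;4 0 0 0 8.5"

```text
time: 14.45
tool_pos: [0.5733, -0.1302, 0.1256]
tool_rot: [-0.0, 1.0, -0.003, -0.001]
contact_force: [-0.4, 0.2, -0.4]
gripper_width: 0.115
```

Call:
drive_tool:
  commands: "4 -0.2 0.7 0 0;4 -0.3 1 0 0;4 -0.3 1 0 0;4 -0.3 1 0 0;4 -0.3 1 0 0;4 -0.3 1 0 0;4 -0.3 1 0 0;4 -0.3 1 0 0"

```text
time: 15.45
tool_pos: [0.5034, -0.3632, 0.1259]
tool_rot: [-0.0, 1.0, 0.001, -0.0]
contact_force: [-0.1, 0.1, -1.2]
gripper_width: 0.115
```

Call:
drive_tool:
  commands: "4 -0.3 1 0 0;4 -0.2 0.6 0 0;4 0 0 0 0;4 0 0 0.4 0;4 0 0 0.6 0;4 0 0 0.6 0;4 0 0 0.4 0;4 0 0 0 0"

```text
time: 16.45
tool_pos: [0.4889, -0.4082, 0.0642]
tool_rot: [-0.001, 1.0, 0.0, -0.001]
contact_force: [-0.7, -0.1, -0.6]
gripper_width: 0.113
```

```bash
python3 - <<'E'
from h import *
go(.493,-.413,.008,0)
E
```

```text
now [ 0.4889 -0.4082  0.0642] yaw 0.0 q6 0.76 | before-turn [0.14 0.16 1.87] | turn 0.0 | after-turn [0.14 0.16 1.87]
```

Call:
drive_tool:
  commands: "4 0.1 0.16 0.3 0;4 0 0 0.5 0;4 0 0 0.5 0;4 0 0 0.4 0;4 0 0 0.1 0;4 0 0 0 0;25 0 0 0 0;25 0 0 0 0"

```text
time: 17.45
tool_pos: [0.4932, -0.4146, 0.0132]
tool_rot: [0.001, 1.0, -0.0, 0.001]
contact_force: [-0.4, -0.6, 0.1]
gripper_width: 0.291
```

Call:
drive_tool:
  commands: "25 0 0 0 0;25 0 0 -0.3 0;25 0 0 -0.9 0;25 0 0 -1 0;25 0 0 -1 0;25 0 0 -1 0;25 0 0 -1 0;25 0 0 -1 0"

```text
time: 18.45
tool_pos: [0.4927, -0.4142, 0.2002]
tool_rot: [0.0, 1.0, -0.0, 0.0]
contact_force: [-0.2, -0.3, 1.0]
gripper_width: 0.295
```

Call:
drive_tool:
  commands: "45 -0.4 -0.8 0 0;45 -0.5 -1 0 0;45 -0.5 -1 0 0;45 -0.5 -1 0 0;45 -0.4 -1 0 0;45 0 -1 0 0;45 0 -1 0 0;45 0 -1 0 0"

```text
time: 19.45
tool_pos: [0.4237, -0.1793, 0.1992]
tool_rot: [0.0, 1.0, -0.0, 0.001]
contact_force: [-0.5, -0.3, 0.5]
gripper_width: 0.523
```

```bash
python3 - <<'E'
from h import *
go(.464,.302,.22,-13.1)
im=manip.grab_frame("top"); np.save("top2.npy",im); s=manip.grab_frame("side")
a=cv2.resize(im[120:300,180:440],None,fx=1.5,fy=1.5); b=cv2.resize(s[180:384,170:400],None,fx=1.5,fy=1.5)
h=max(a.shape[0],b.shape[0]); P=lambda x:np.pad(x,((0,h-x.shape[0]),(0,0),(0,0)))
cv2.imwrite("pics/rel2.png",np.hstack([P(a),P(b)])[:,:,::-1])
E
```

```text
now [ 0.4237 -0.1793  0.1992] yaw -0.0 q6 1.01 | before-turn [  1.34 -16.04  -0.7 ] | turn 13.1 | after-turn [ -2.33 -15.93  -0.69]
```

View pics/rel2.png

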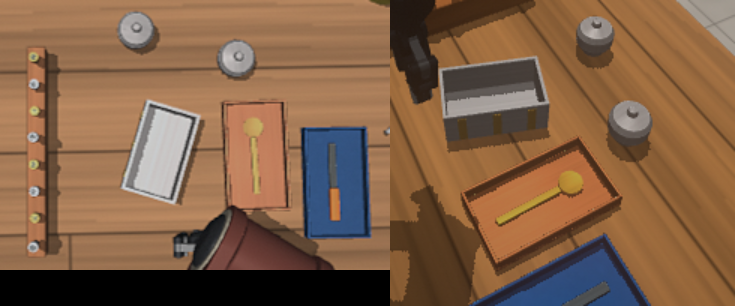

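Both items lie flat in their trays, the casket is clear and the cups haven't moved. I'll measure the empty casket again and check the lid.

```bash
python3 - <<'E'
from h import *
im=np.load("top2.npy"); hsv=cv2.cvtColor(im,cv2.COLOR_RGB2HSV); H,S,V=[hsv[...,i].astype(int) for i in range(3)]
m=np.zeros(S.shape,np.uint8); b=np.s_[182:262,255:322]; m[b]=((S<45)&(V>120))[b]
h=cv2.convexHull(np.argwhere(m)[:,::-1].astype(np.int32))[:,0]
print("casket",cv2.minAreaRect((ray("top",h,.06)[:,:2]*1000).astype(np.float32)))
m=(((H<=15)&(V>178))|(H>=19)&(H<30)|(V<60)).astype(np.uint8); print("lid",blob("top",m,(88,215,150,295),.006))
# rack: dark-red wood, by strong hue/sat
r=((H<=12)&(S>=125)).astype(np.uint8)*255; r=cv2.morphologyEx(r,cv2.MORPH_CLOSE,np.ones((15,5),np.uint8)); print("rack",blob("top",r,(194,145,216,298),.06))
E
```

```text
casket ((542.4764404296875, -120.19474029541016), (92.12663269042969, 149.73545837402344), 72.45146942138672)
lid [466.9 321.3 153.3 127.4 -13. ]
rack [547.3  80.2 337.7  33.8  -0.7]
```

Call:
drive_tool:
  commands: "40 0 -0.8 0 2;40 0 -1 0 2;40 0 -1 0 2;40 0 -1 0 2;40 0 -1 0 2;40 0 -1 0 2;40 0 -1 0 1;40 0 -1 0 0"

```text
time: 20.55
tool_pos: [0.453, 0.0517, 0.199]
tool_rot: [0.0, 0.994, -0.114, 0.001]
contact_force: [0.1, -0.2, -0.6]
gripper_width: 0.468
```

Call:
drive_tool:
  commands: "40 0 -1 0 0;40 0 -1 0 0;40 0 -1 0 0;40 0 -1 0 0;40 0 -1 0 0;40 0 -1 0 0;40 0 -0.6 0 0;40 0 0 0 0"

```text
time: 21.55
tool_pos: [0.4974, 0.2446, 0.1984]
tool_rot: [0.0, 0.994, -0.113, 0.0]
contact_force: [0.1, -0.5, -0.9]
gripper_width: 0.473
```

```bash
python3 - <<'E'
from h import *
go(.4632,.3044,.07,-13.1)
E
```

```text
now [0.4974 0.2446 0.1984] yaw -12.9 q6 2.12 | before-turn [-1.56 -1.69  4.28] | turn 0.2 | after-turn [-1.56 -1.68  4.28]
```

Call:
drive_tool:
  commands: "40 -0.4 -0.4 0.3 0;40 -0.5 -0.5 0.6 0;40 -0.5 -0.5 0.8 0;40 -0.16 -0.28 0.8 0.2;40 0 0 0.8 0;40 0 0 0.8 0;40 0 0 0.2 0;40 0 0 0 0"

```text
time: 22.55
tool_pos: [0.4623, 0.3037, 0.0691]
tool_rot: [0.0, 0.993, -0.115, -0.0]
contact_force: [0.4, 0.7, 0.5]
gripper_width: 0.47
```

```bash
python3 - <<'E'
from h import *
go(.4632,.3044,.010,-13.1)
a=cv2.resize(manip.grab_frame("side")[110:200,80:230],None,fx=2.6,fy=2.6,interpolation=cv2.INTER_CUBIC); b=cv2.resize(manip.grab_frame("top")[205:310,70:220],None,fx=2.6,fy=2.6,interpolation=cv2.INTER_CUBIC)
cv2.imwrite("pics/prelid.png",np.vstack([a,b])[:,:,::-1])
E
```

```text
now [0.4623 0.3037 0.0691] yaw -13.2 q6 2.25 | before-turn [ 0.02 -0.03  1.97] | turn -0.1 | after-turn [ 0.02 -0.03  1.97]
```

View pics/prelid.png

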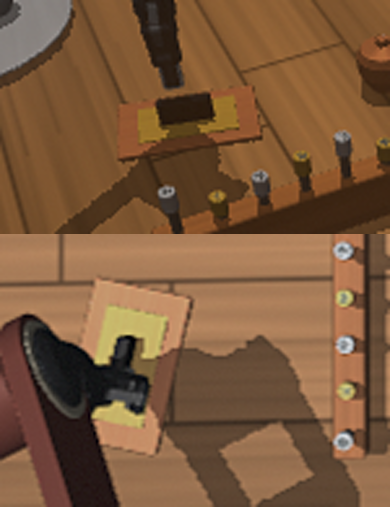

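The gripper is lined up along the handle, over its middle. I'll descend and grip.

Call:
drive_tool:
  commands: "40 0 0 0.3 0;40 0 0 0.4 0;40 0 0 0.5 0;40 0 0 0.4 0;40 0 0 0.25 0;40 0 0 0.1 0;40 0 0 0 0;40 0 0 0 0"

```text
time: 23.65
tool_pos: [0.4632, 0.3042, 0.0114]
tool_rot: [-0.0, 0.993, -0.115, 0.0]
contact_force: [0.1, 0.6, 0.8]
gripper_width: 0.474
```

Call:
drive_tool:
  commands: "6 0 0 0 0;6 0 0 0 0;6 0 0 0 0;6 0 0 0 0;6 0 0 -0.1 0;6 0 0 -0.3 0;6 0 0 -0.5 0;6 0 0 -0.6 0"

```text
time: 24.65
tool_pos: [0.4627, 0.3039, 0.0569]
tool_rot: [0.0, 0.993, -0.115, -0.0]
contact_force: [-0.0, 1.3, -2.2]
gripper_width: 0.152
```

```bash
python3 - <<'E'
from h import *
go(.5425,-.1202,.19,-17.6)
E
```

```text
now [0.4627 0.3039 0.0569] yaw -13.2 q6 2.25 | before-turn [ 5.82 13.16 -4.44] | turn 4.4 | after-turn [ 6.81 12.67 -4.44]
```

Call:
drive_tool:
  commands: "6 0 0 -0.6 0;6 0 0 -0.7 0;6 0 0 -0.8 0;6 0 0 -0.8 0;6 0 0 -0.8 0;6 0 0 -0.6 0;6 0 0 -0.3 0;6 0 0 0 0"

```text
time: 25.65
tool_pos: [0.4629, 0.3041, 0.1944]
tool_rot: [-0.0, 0.993, -0.115, 0.0]
contact_force: [-0.5, 0.4, -2.3]
gripper_width: 0.154
```

```bash
python3 - <<'E'
from h import *
go(.5425,-.1202,.19,-17.6)
a=cv2.resize(manip.grab_frame("side")[60:210,60:300],None,fx=2.6,fy=2.6,interpolation=cv2.INTER_CUBIC)
cv2.imwrite("pics/lidup.png",a[:,:,::-1])
E
```

```text
now [0.4629 0.3041 0.1944] yaw -13.2 q6 2.25 | before-turn [ 5.81 13.16  0.14] | turn 4.4 | after-turn [ 6.8  12.68  0.15]
```

View pics/lidup.png

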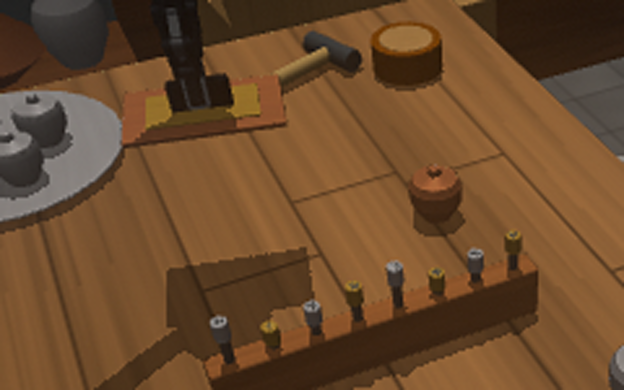

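The lid is up, level, and gripped at mid-handle. Its underside is at about 183 mm, well above the punches. I'll carry it across.

Call:
drive_tool:
  commands: "6 0.15 0.4 0 0;6 0.3 0.7 0 0;6 0.4 0.9 0 0;6 0.4 0.9 0 0;6 0.4 0.9 0 0;6 0.4 0.9 0 0;6 0.4 0.9 0 0;6 0.4 0.9 0 0"

```text
time: 26.7
tool_pos: [0.5008, 0.0929, 0.1927]
tool_rot: [0.0, 0.993, -0.115, -0.001]
contact_force: [-0.1, 0.1, -1.8]
gripper_width: 0.151
```

Call:
drive_tool:
  commands: "6 0.4 0.9 0 0;6 0.4 0.9 0 0;6 0.4 0.9 0 0;6 0.4 0.9 0 0;6 0.4 0.9 0 1;6 0.4 0.9 0 1;6 0.3 0.6 0 1;6 0.1 0.3 0 1.4"

```text
time: 27.7
tool_pos: [0.538, -0.1099, 0.1932]
tool_rot: [-0.0, 0.988, -0.154, -0.001]
contact_force: [0.3, -0.6, -2.5]
gripper_width: 0.152
```

Call:
drive_tool:
  commands: "6 0 0 0 0;6 0 0 0.2 0;6 0 0 0.4 0;6 0 0 0.5 0;6 0 0 0.5 0;6 0 0 0.3 0;6 0 0 0.1 0;6 0 0 0 0"

```text
time: 28.7
tool_pos: [0.5384, -0.1089, 0.1338]
tool_rot: [0.0, 0.988, -0.153, 0.0]
contact_force: [0.0, 0.1, -2.2]
gripper_width: 0.153
```

```bash
python3 - <<'E'
from h import *
go(.5425,-.1202,.0814,-17.6)
im=manip.grab_frame("top"); np.save("top3.npy",im); s=manip.grab_frame("side"); np.save("side3.npy",s)
a=cv2.resize(im[160:280,240:340],None,fx=3.5,fy=3.5,interpolation=cv2.INTER_CUBIC); b=cv2.resize(s[170:290,180:300],None,fx=3.5,fy=3.5,interpolation=cv2.INTER_CUBIC)
cv2.imwrite("pics/over.png",np.hstack([a,b])[:,:,::-1])
E
```

```text
now [ 0.5384 -0.1089  0.1338] yaw -17.6 q6 1.54 | before-turn [0.24 0.32 1.75] | turn -0.0 | after-turn [0.24 0.32 1.75]
```

View pics/over.png

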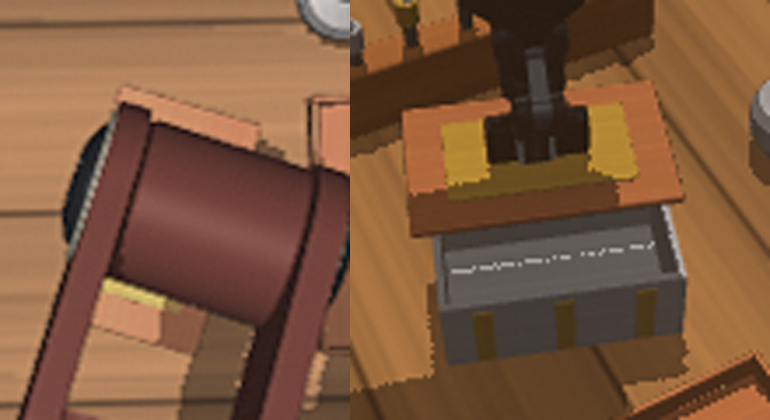

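In the side view the level lid is over the casket, with corners near (195,201), (267,193), (275,227) and (198,237) in full-frame pixels. I'll refine those with a mask and cast rays to get the lid's centre and yaw.

```bash
python3 - <<'E'
from h import *
s=np.load("side3.npy"); hsv=cv2.cvtColor(s,cv2.COLOR_RGB2HSV); H,S,V=[hsv[...,i].astype(int) for i in range(3)]
zt=.1338-.0114+.006; zb=zt-.006
hp=[(195.1,201.4),(267.1,193.4),(275.1,227.4),(197.7,237.1)]
for u,v in [(200,210),(270,205),(235,233),(190,215),(282,215)]: print((u,v),hsv[v,u],end=' ')
m=((H<=11)|(H>=19)&(H<30)|(V<70)).astype(np.uint8); m[:198-6]=0; m[:,:192]=0; m[:,278:]=0; m[240:]=0
g=cv2.cornerSubPix(cv2.cvtColor(s,cv2.COLOR_RGB2GRAY),np.array(hp,np.float32)[:,None],(3,3),(-1,-1),(3,50,.01))[:,0]
def rep(c):
    P=np.vstack([ray("side",c[:2],zt),ray("side",c[2:],zb)])*1000
    e=lambda a,b:(np.degrees(np.arctan2(*(P[b]-P[a])[1::-1]))).round(1)
    print("\n",P[:,:2].round(0).tolist(),"c",P.mean(0).round(1)[:2],"len",[np.linalg.norm(P[i]-P[(i+1)%4])[()].round(0) for i in range(4)],"yaw",e(0,1),e(3,2))
rep(np.array(hp)); print(g.round(1).tolist()); rep(g)
p,M,_=tool(); print("tool tilt deg",np.degrees(np.arccos(-M[2,2])))
# calibration check of side view: casket near rim corners as predicted from the top measurement
a=np.radians(-17.55); Rz=np.array([[np.cos(a),-np.sin(a)],[np.sin(a),np.cos(a)]])
for d in((-75,-45),(75,-45)): print("casket near rim corner px",proj("side",[*((Rz@d)/1000+[.5425,-.1202]),.06]).round(1))
E
```

```text
(200, 210) [ 11 168 172] (270, 205) [ 15 158 132] (235, 233) [11 42 67] (190, 215) [ 14 158 144] (282, 215) [ 14 155 150] Traceback (most recent call last):
  File "<stdin>", line 7, in <module>
cv2.error: OpenCV(4.12.0) :-1: error: (-5:Bad argument) in function 'cornerSubPix'
> Overload resolution failed:
>  - Layout of the output array corners is incompatible with cv::Mat
>  - Expected Ptr<cv::UMat> for argument 'corners'
```

```bash
python3 - <<'E'
from h import *
s=np.load("side3.npy")
zt=.1338-.0114+.006; zb=zt-.006
hp=np.array([(195.1,201.4),(267.1,193.4),(275.1,227.4),(197.7,237.1)])
g=cv2.cornerSubPix(cv2.cvtColor(s,cv2.COLOR_RGB2GRAY),np.ascontiguousarray(hp[:,None],dtype=np.float32),(3,3),(-1,-1),(3,50,.01)).reshape(-1,2)
def rep(c):
    P=np.vstack([ray("side",c[:2],zt),ray("side",c[2:],zb)])*1000
    e=lambda a,b:(np.degrees(np.arctan2(*(P[b]-P[a])[1::-1]))).round(1)
    print(P[:,:2].round(0).tolist(),"c",P.mean(0).round(1)[:2],"len",[round(float(np.linalg.norm(P[i]-P[(i+1)%4]))) for i in range(4)],"yaw",e(0,1),e(3,2))
rep(hp); print(g.round(1).tolist()); rep(g)
p,M,_=tool(); print("tool tilt deg",np.degrees(np.arccos(-M[2,2])),p)
a=np.radians(-17.55); Rz=np.array([[np.cos(a),-np.sin(a)],[np.sin(a),np.cos(a)]])
for d in((-75,-45),(75,-45)): print("casket near rim corner px",proj("side",[*((Rz@d)/1000+[.5425,-.1202]),.06]).round(1))
E
```

```text
[[483.0, -44.0], [630.0, -93.0], [601.0, -178.0], [454.0, -130.0]] c [ 541.9 -111.1] len [155, 91, 155, 91] yaw -18.5 -18.2
[[194.5, 201.60000610351562], [267.1000061035156, 193.39999389648438], [275.3999938964844, 226.39999389648438], [196.89999389648438, 237.5]]
[[481.0, -43.0], [630.0, -93.0], [603.0, -176.0], [452.0, -130.0]] c [ 541.6 -110.7] len [156, 88, 157, 92] yaw -18.4 -17.0
tool tilt deg 0.07097715378433403 [ 0.53877426 -0.109092    0.1345084 ]
casket near rim corner px [[204.3 258.6]]
casket near rim corner px [[275.3 248.6]]
```

Call:
drive_tool:
  commands: "6 0.06 0.1 0.1 0;6 0.06 0.1 0.3 0;6 0.06 0.1 0.4 0;6 0 0.05 0.4 0;6 0 0 0.25 0;6 0 0 0.15 0;6 0 0 0.05 0;6 0 0 0 0"

```text
time: 29.8
tool_pos: [0.5405, -0.1205, 0.0846]
tool_rot: [0.0, 0.988, -0.153, 0.0]
contact_force: [0.0, -0.5, -2.6]
gripper_width: 0.15
```

```bash
python3 - <<'E'
from h import *
go(.5425,-.1202,.0814,-17.55)
im=manip.grab_frame("top"); np.save("top4.npy",im); s=manip.grab_frame("side"); np.save("side4.npy",s)
a=cv2.resize(im[175:275,250:325],None,fx=5,fy=5,interpolation=cv2.INTER_CUBIC); b=cv2.resize(s[195:280,190:285],None,fx=4.4,fy=4.4,interpolation=cv2.INTER_CUBIC)
b=np.pad(b,((0,500-b.shape[0]),(0,0),(0,0)))
cv2.imwrite("pics/final.png",np.hstack([a,b])[:,:,::-1])
E
```

```text
now [ 0.5405 -0.1205  0.0846] yaw -17.6 q6 1.52 | before-turn [ 0.06 -0.03  0.11] | turn -0.1 | after-turn [ 0.06 -0.03  0.11]
```

View pics/final.png

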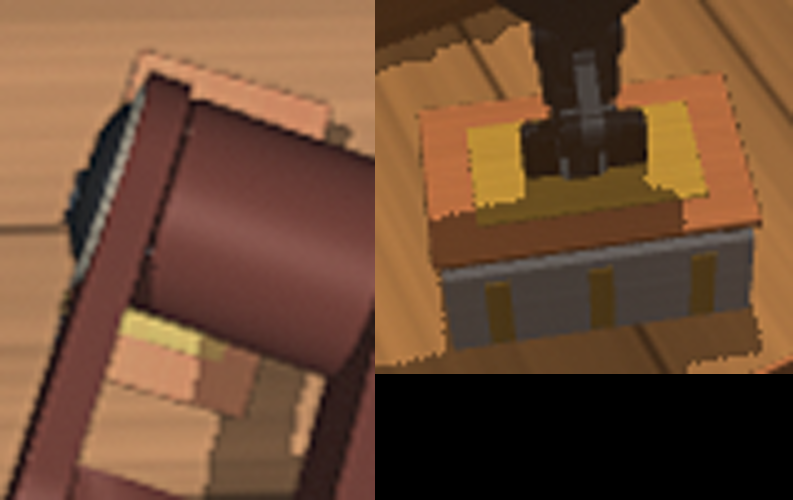

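The last view shows the lid level above the casket with a narrow gap, overhanging both near rim corners. I'll compare the lid-to-casket corner offsets with what a centred lid would give.

```bash
python3 - <<'E'
from h import *
a=np.radians(-17.55); Rz=np.array([[np.cos(a),-np.sin(a)],[np.sin(a),np.cos(a)]]); c=np.array([.5425,-.1202])
W=lambda d,z:[*((Rz@np.array(d))/1000+c),z]
f=lambda x,y:np.array([(x-375)/4.4+190,y/4.4+195])
for nm,d,l,k in(("L",-1,(434,268),(442,272)),("R",1,(759,227),(754,237))):
    pl=proj("side",W((d*78,-48),.0732))[0]; pk=proj("side",W((d*75,-45),.06))[0]
    print(nm,"lid-casket px: pred",(pl-pk).round(1),"seen",(f(*l)-f(*k)).round(1),"abs lid resid",(f(*l)-pl).round(1),"casket resid",(f(*k)-pk).round(1))
# top view: lid edges from copper/yellow vs bench, corner rays at lid top, in casket frame
g=lambda x,y:(x/5+250,y/5+175)
for nm,q in(("far-left",(143,50)),("far-right",(328,104)),("near-left",(107,376)),("near edge",(245,415))):
    print(nm,(Rz.T@(ray("top",g(*q),.0792)[0,:2]-c)*1000).round(1))
E
```

```text
L lid-casket px: pred [-2.  -2.3] seen [-1.8 -0.9] abs lid resid [ 1.1 -0.4] casket resid [ 0.9 -1.7]
R lid-casket px: pred [ 2.  -2.8] seen [ 1.1 -2.3] abs lid resid [-0.   0.8] casket resid [0.9 0.3]
far-left [75.8 44.5]
far-right [ 76.2 -47.4]
near-left [-77.6  17.4]
near edge [-76.6 -50.4]
```

Both views agree the lid is within about 2 mm of centred. I'll make a small final nudge and lower it slightly.

Call:
drive_tool:
  commands: "6 0.02 -0.05 0 0;6 0 0 0.04 0;6 0 0 0.04 0;6 0 0 0 0;6 0 0 0 0;6 0 0 0 0;6 0 0 0 0;6 0 0 0 0"

```text
time: 30.9
tool_pos: [0.5413, -0.1193, 0.0819]
tool_rot: [0.0, 0.988, -0.153, 0.0]
contact_force: [-0.7, -0.3, -2.4]
gripper_width: 0.152
```

```bash
python3 - <<'E'
from h import *
go(.5425,-.1202,.0814,-17.55); p,M,s=tool()
print(s["contact_force"].round(2),abs(s["joint_vel"]).max(),s["gripper_width"],s["time"])
im=manip.grab_frame("side"); hsv=cv2.cvtColor(im,cv2.COLOR_RGB2HSV)
print("column u=240 rows 240-258 sat:",hsv[240:258,240,1])
p,M,s=tool(); print(p,s["contact_force"])
E
```

```text
now [ 0.5413 -0.1193  0.0819] yaw -17.6 q6 1.53 | before-turn [0.05 0.02 0.02] | turn -0.1 | after-turn [0.05 0.02 0.02]
[-0.71 -0.3  -2.38] 0.0015305556716147632 0.151786607798376 30.9
column u=240 rows 240-258 sat: [181 179 181 170 166 167 167 168 167 172 168 144  28  27  43  42 168 180]
[ 0.5413185  -0.11923773  0.08191188] [ 0.09547232  1.10175315 -2.33389814]
```

Position, yaw, weight and stillness all check out, so I'm handing in.

```bash
python3 -c "
from plant import manip
print(manip.job_done())"
```

```text
the job is handed in; nothing more can be done
None
```

The job is handed in at about 31 s, with the lid still held above the casket. The spoon lies flat in the copper tray, the file lies flat in the blue tray, and the cups were not touched.

**Lid:** I gripped it by the handle and carried it over the rack with its underside at about 180 mm; the tallest punch is 110 mm. It is now held about 10–11 mm above the rim.

**Last readings:**
- **Position:** the tool is about 1.5 mm from the measured casket centre.
- **Turn and level:** yaw matches the casket to about 0.1°. Tilt was about 0.1° when last measured, just before the final lowering.
- **Stillness and contact:** the arm was still. The only vertical force was about 2.4 N, the lid's own weight, so there was no sign of contact with the casket.

**Checks that disagreed or failed:**
- The side view first put the lid about 3.6 mm along its length from the tool axis, while the top view said 0–1.3 mm. Comparing lid and casket corners in both views put the lid within about 2 mm of centred. I nudged it by that amount but did not measure the centring from the pictures again afterwards.
- My second mask measurement of the lid on the bench failed because it merged with the bench, so I used the first one.

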